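# Blank off the blue bench outlet

## Robot

A 7-joint arm with a two-finger parallel gripper is mounted at the origin on the work surface. World frame = base frame: x ahead of the robot, y to its left, z up, the work surface at z = 0. Lengths are in m, angles in rad, forces in N, time in s.
With the tool pointing down it reaches from about 0.4 to 0.875 m from the base axis. Payload 19.3 kg.
Tool frame: the origin (TCP) lies between the finger pads; the fingertips stand bot.tcp_to_tips ahead of it and the grasp point (between the pads) lies 3 mm ahead of it (bot.tcp_to_tips is the distance from the TCP to the fingertips, in m); x points along the fingers, y is the direction in which the jaws open and shut, and the axes are right-handed (so a half turn about x gives the same grasp; the last joint's range is limited). The gripper opens to 85 mm and grips with 20 to 120 N. Pads are 22 mm wide; open, the fingers measure 114 mm over their backs; the gripper's body (76 mm by 85 mm) begins 54 mm behind the grasp point. The pads swing forward as they close: fully open they stand 13 mm farther back than shut.
Start: joints at [-1.173, 0.521, -0.036, 1.599, 0.021, 1.021, -0.113], TCP at [0.282, 0.558, 0.253] pointing down, gripper open.
Joint ranges: [-2.91, 2.91], [-0.3, 2.13], [-1.5, 1.42], [0.17, 2.43], [-1.26, 4.41], [0.16, 1.93], [-2.52, 2.52]. Speed limits (rad/s): [1.89, 1.89, 2.39, 2.39, 3.01, 3.01, 3.01].

## Interface

Orientations are given as [roll, pitch, yaw] about the fixed x, y, z axes, in that order (R = Rz(yaw) Ry(pitch) Rx(roll)).
In Python, from workcell import bot, eyes gives the robot as it stands. The module is installed in compiled form; this text tells all that it offers.
- The arm moves only by the tool step_arm, never from a script. Its argument "targets" is a list that holds one entry, the list of rows, each a list of 7 numbers: the shift along the tool's x, y, z in cm, then the turn, a rotation vector about the tool's x, y, z in rad, then the opening, from 0 (shut) to 1 (fully open). A call has 1 to 10 rows; each row is the pose to reach, as a shift and turn from the pose measured when the call began, along the tool's axes at that moment; what a row does not reach only later rows make up. A row lasts 1/10 s, in which the tool goes at most 50 mm and 8.59 degrees, less where a joint would pass 70% of its speed; a pose out of reach is approached as far as the arm can. A call with a gripper value outside its range is refused whole. The fingers move at their own pace and stop on an object; "grip_force" is the grip in N (left out, the last holds). Time passes only in rows, so rows that repeat a pose let the fingers close. It gives the time, the measured TCP pose, the force and the opening at its end, in the units of the state.
- bot.observe(): the state, without advancing time (a new reading comes with each control period).
- eyes.grab_frame(name): name is "scene" or "top" or "wrist"; returns the picture (384x512x3 uint8, red, green, blue); there is no depth.
- eyes.get_calibration(name): a dict with "fx", "fy", "cx", "cy" (pixels), "k1" (the pictures are not rectified: a ray, as slopes to the right and down, at radius r is drawn at 1 + k1 r^2 times it, then the intrinsics apply), "camera_from_world" (4x4, takes a point from world to camera coordinates); the wrist camera has in their place "hand_eye" (4x4, takes a point from camera to tool coordinates, whose origin is the TCP and whose axes are the tool frame's). Camera axes: x right, y down, z forward; pixel columns grow to the right and rows downward; lengths in m; the calibration is good to about 2 mm. A picture is of the moment at which its call begins: read the wrist's pose just before it. get_calibration takes no time and is no camera call.
- bot.job_done(): hands the job in, once; it reports no verdict.
The state is a dict: "clock": time; "qpos": joint angles; "qd": joint speeds; "joint_efforts": joint torques, N m; "position": TCP position; "tool_rot": TCP orientation; "force": force on the tool from outside, world axes, zero at the start; "moment": the same for the moment, N m; "grip_width": finger opening in m.
Only numpy, scipy, OpenCV 4.12 (cv2) and the standard library are available. Lean on these libraries where they do the work, as an engineer would, in place of code of your own. Each camera call takes 0.05 s, during which the arm holds its last target.

## Task

Blank off the open blue outlet on the lab bench. Pull its blue sleeve back (down) until it stays back by itself and let go of it; then take the blue plug from the rack and press it fully home in that outlet so that the sleeve springs up round it, and let go. Leave the red plug in the rack.

Things in the scene. Friction and masses are not known exactly. Their poses are not given: they have to be found in the camera images.
- outlet_blue_mouth (a point): Centre of the blue outlet's seat rim, 115 mm above the bench, z up. Fixed outlet: grey block 84 x 84 x 45 mm with blue stripe, on it an upright steel socket 44 mm in diameter; bore 25 mm, widening to 36 mm in the top 7 mm. Round it the blue ribbed sleeve, 58 mm across, 34 mm tall: when up, from 26 mm below to 8 mm above this point. A like outlet in red stands nearby: not wanted.
- outlet_blue_sleeve (a joint): Travel of the blue sleeve, m, down its socket: 0 up (forward, the start), 0.016 lower stop; a spring pushes it up with 5 to 8 N. Gripped round its outside and moved down 14 mm or more it catches: let go, it stays at about 0.009. While up, pins close the bore to any plug. A plug pressed home frees the catch and the sleeve springs back to 0, its top 8 mm above the rim.
- plug_blue: Blue plug, 110 to 230 g, upright in a rack. Origin: centre of its underside, z up. Brass nose 22.4 mm in diameter, 0 to 36 mm up, grooved; blue collar 42 mm, 36 to 42 mm; neck 18 mm to 50 mm; round blue grip 28 mm in diameter, 50 to 92 mm (top). Home: origin 33 to 36 mm under the mouth point. The last 19 mm press on a valve, 3 to 10 N. Keep fingertips above the risen sleeve.
- plug_red: Red plug, shaped like the blue one, in the same wooden rack (70 x 270 x 50 mm, three places 90 mm apart in a row; a green plug has the third); to be left there. In the rack the collars rest on the rack's top, so origins are 14 mm above the bench. Origin: centre of its underside.
There are look-alikes about, which are no part of the job. There is more than one size of the plug_blue; the one meant has the size given above.

How it is judged:
By the outcome, as a careful person would: the job done as asked, in the order asked, and still so for the second after the job is handed in, with the robot touching nothing.
It also fails if it takes over 64 s, if anything falls off the work surface, if the arm or the gripper's body presses on something with over 40 N, if the wrist force passes 120 N, or if a joint passes its speed limit or range.

## Working session

There is one attempt and no reset: what is moved stays moved. The work goes in short steps, Python scripts to look and compute and a tool call to move; the robot and the scene stay as the last step left them, time stands still between calls to the robot, and variables do not carry over. Pictures are saved under pics/ and viewed, and the job is handed in when it is done.

Besides the shell and the picture viewer there is one more tool, called after "Call:" as name(argument=value, ...) on one line, values as JSON. step_arm: Moves the arm, as the interface text tells. Its arguments: {"type":"object","properties":{"targets":{"type":"array","items":{"type":"array","items":{"type":"array","items":{"type":"number"}}}},"grip_force":{"type":"number"}},"required":["targets"]}

```bash
mkdir -p pics; python3 - <<'E'
from workcell import bot,eyes
import cv2,numpy as np
s=bot.observe();print({k:np.round(v,3).tolist() for k,v in s.items()},bot.tcp_to_tips)
for n in("scene","top","wrist"):
    im=eyes.grab_frame(n);cv2.imwrite(f"pics/{n}0.png",im[...,::-1]);c=eyes.get_calibration(n)
    print(n,{k:np.round(v,4).tolist() for k,v in c.items()})
a=[cv2.imread(f"pics/{n}0.png") for n in("scene","top")]
E
```

```text
{'clock': 0.0, 'qpos': [-1.173, 0.522, -0.036, 1.6, 0.021, 1.021, -0.113], 'qd': [-0.001, 0.001, 0.0, 0.0, 0.001, 0.0, -0.001], 'joint_efforts': [0.002, -92.709, 1.98, -36.993, 0.018, 0.008, -0.0], 'position': [0.282, 0.558, 0.253], 'tool_rot': [-1.48, 1.57, -1.948], 'force': [-0.297, 0.328, 0.105], 'moment': [0.026, 0.005, -0.019], 'grip_width': 0.085} 0.022
scene {'fx': 413.5643, 'fy': 413.5643, 'cx': 256.2748, 'cy': 192.6655, 'k1': 0.0322, 'camera_from_world': [[0.4799, 0.8772, -0.0151, -0.1849], [0.6991, -0.3928, -0.5974, -0.2895], [-0.53, 0.2762, -0.8018, 1.3914], [0.0, 0.0, 0.0, 1.0]]}
top {'fx': 497.4417, 'fy': 497.4417, 'cx': 251.7909, 'cy': 196.8649, 'k1': -0.2106, 'camera_from_world': [[-0.0001, -0.9999, -0.0166, -0.0246], [-0.9922, 0.0022, -0.1246, 0.5124], [0.1246, 0.0165, -0.9921, 1.2422], [0.0, 0.0, 0.0, 1.0]]}
wrist {'fx': 334.9486, 'fy': 334.9486, 'cx': 255.6506, 'cy': 192.5124, 'k1': -0.0097, 'hand_eye': [[-0.001, -0.2738, 0.9618, -0.1205], [1.0, -0.0004, 0.0009, -0.0011], [0.0001, 0.9618, 0.2738, -0.0697], [0.0, 0.0, 0.0, 1.0]]}
```

View pics/scene0.png

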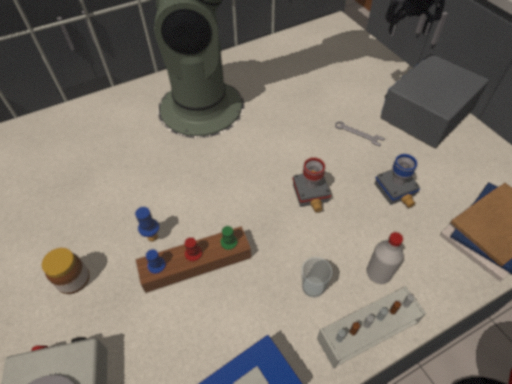

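View pics/top0.png

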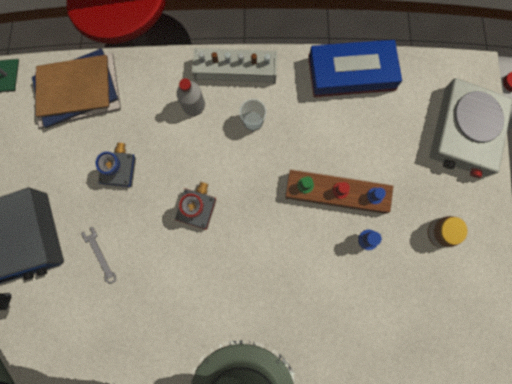

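View pics/wrist0.png

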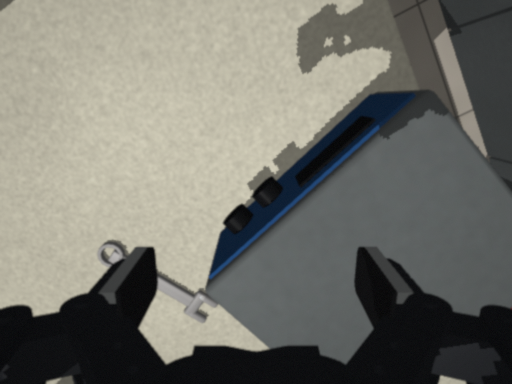

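The top view shows the blue outlet at about (108,163) and the red one at (191,206). There are two blue plugs: one in the rack at (376,195), and one standing loose at (370,240). The task says the rack, so (376,195) is the candidate. I'll confirm it with crops and measure.

```bash
cat > h.py <<'E'
import numpy as np,cv2
from workcell import bot,eyes
from scipy.spatial.transform import Rotation as Ro
def pose():
    s=bot.observe();T=np.eye(4);T[:3,:3]=Ro.from_euler('xyz',s['tool_rot']).as_matrix();T[:3,3]=s['position'];return s,T
def wfc(name,T=None):
    c=eyes.get_calibration(name)
    return c,(T@np.array(c['hand_eye']) if name=='wrist' else np.linalg.inv(np.array(c['camera_from_world'])))
def ray(name,uv,T=None):
    c,W=wfc(name,T);d=np.array([(uv[0]-c['cx'])/c['fx'],(uv[1]-c['cy'])/c['fy']]);p=d.copy()
    for _ in range(20):p=d/(1+c['k1']*(p@p))
    v=W[:3,:3]@np.array([*p,1]);return W[:3,3],v/np.linalg.norm(v)
def onz(name,uv,z,T=None):
    o,v=ray(name,uv,T);return o+v*(z-o[2])/v[2]
def proj(name,P,T=None):
    c,W=wfc(name,T);q=np.linalg.inv(W)@np.array([*P,1]);p=q[:2]/q[2];p=p*(1+c['k1']*(p@p));return np.array([c['fx']*p[0]+c['cx'],c['fy']*p[1]+c['cy']])
def tri(a,b):
    A=np.zeros((3,3));y=np.zeros(3)
    for o,v in(a,b):
        M=np.eye(3)-np.outer(v,v);A+=M;y+=M@o
    return np.linalg.solve(A,y)
def mask(im,lo,hi):return cv2.inRange(cv2.cvtColor(im,cv2.COLOR_RGB2HSV),lo,hi)
E
python3 - <<'E'
from h import *
ims={n:cv2.imread(f"pics/{n}0.png")[...,::-1].copy() for n in("scene","top")}
for n,im in ims.items():
    m=mask(im,(105,110,40),(130,255,255))
    k,l,st,ce=cv2.connectedComponentsWithStats(m)
    for i in range(1,k):
        if st[i,4]>25:print(n,st[i].tolist(),ce[i].round(1))
a=cv2.resize(ims['top'][130:230,80:180],None,fx=4,fy=4,interpolation=2)
b=cv2.resize(ims['top'][160:260,330:430],None,fx=4,fy=4,interpolation=2)
c=cv2.resize(ims['scene'][190:290,120:220],None,fx=4,fy=4,interpolation=2)
d=cv2.resize(ims['scene'][140:240,350:450],None,fx=4,fy=4,interpolation=2)
cv2.imwrite('pics/crop.png',cv2.resize(np.vstack([np.hstack([a,b]),np.hstack([d,c])]),(600,600))[...,::-1])
E
```

```text
scene [398, 155, 18, 10, 30] [408.2 157.4]
scene [394, 166, 19, 10, 83] [401.5 171.7]
scene [483, 186, 11, 8, 31] [488.1 188.5]
scene [136, 208, 22, 28, 290] [144.8 222.5]
scene [454, 232, 28, 22, 85] [465.5 241.1]
scene [147, 251, 17, 22, 215] [153.7 261.8]
scene [504, 260, 8, 12, 49] [508.8 266. ]
scene [200, 336, 102, 48, 2129] [256.8 365.6]
top [310, 40, 91, 53, 3268] [355.   65.9]
top [96, 152, 23, 22, 92] [107.  163.1]
top [369, 188, 16, 15, 140] [377.4 194.3]
top [359, 230, 22, 19, 234] [370.9 238.4]
top [0, 265, 46, 15, 84] [ 22.2 271.8]
```

View pics/crop.png

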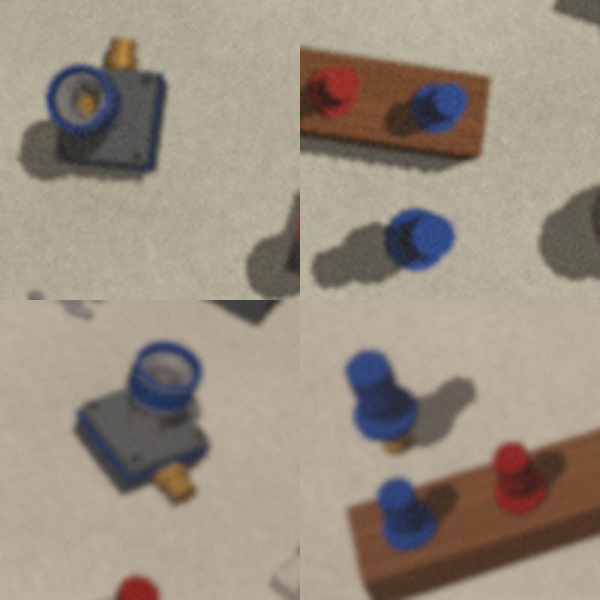

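```bash
python3 - <<'E'
from h import *
ims={n:cv2.imread(f"pics/{n}0.png")[...,::-1].copy() for n in("scene","top")}
# rack plug top centre, outlet sleeve ring centre
pt=(378.7,193.6); ps=(120+97/3,190+189/3-0)
T=tri(ray('top',pt),ray('scene',ps));print('plug rough tri',T, 'onz .106 top',onz('top',pt,.106),'scene',onz('scene',ps,.106))
m=mask(ims['top'],(105,90,30),(130,255,255))
l=cv2.connectedComponents(m)[1]
def el(n,box):
    x,y,w,h=box;mm=mask(ims[n],(100,80,30),(135,255,255))[y:y+h,x:x+w]
    p=np.argwhere(mm)[:,::-1]+[x,y];e=cv2.fitEllipse(cv2.convexHull(p.astype(np.int32)));return e
e=el('top',(92,148,30,30));print('outlet top',e,onz('top',e[0],.123),onz('top',e[0],.115))
e2=el('scene',(390,150,30,22));print('outlet scene',e2)
for uv in[(404.5,165)]:print(onz('scene',uv,.123))
for z in(.123,):
  P=onz('top',e[0],z);print('proj in scene',proj('scene',P))
for nm,P in(('plug',onz('top',pt,.106)),):
  print(proj('scene',P)); print('collar px top',proj('top',[P[0],P[1],.056]))
#sizes: grip width (px) at loose/rack
P=onz('top',(375,236.5),.092);print('loose',P)
E
```

```text
plug rough tri [ 0.51055991 -0.33636744  0.1041303 ] onz .106 top [ 0.51036805 -0.33571923  0.106     ] scene [ 0.51163659 -0.33654984  0.106     ]
outlet top ((107.15715789794922, 162.87548828125), (22.232357025146484, 23.477428436279297), 98.95624542236328) [0.58584098 0.32877152 0.123     ] [0.58742534 0.33132915 0.115     ]
outlet scene ((404.14794921875, 164.7086181640625), (20.520511627197266, 22.961034774780273), 49.01759719848633)
[0.59712772 0.31936467 0.123     ]
proj in scene [404.41836306 160.73585837]
[152.48735284 252.40783993]
collar px top [374.09835133 196.18387409]
loose [ 0.40663684 -0.32691359  0.092     ]
```

```bash
cat >> h.py <<'E'
def go(P,yaw=None,rot=None):
    """print shift in cm along tool axes to TCP target P, and the rotvec to target R (tool down, jaw y at world angle yaw)"""
    s,T=pose();R=T[:3,:3];d=R.T@(np.array(P)-T[:3,3])*100
    rv=np.zeros(3)
    if yaw is not None:
        x=np.array([0,0,-1.]);best=None
        for a in(yaw,yaw+np.pi):
            y=np.array([np.cos(a),np.sin(a),0]);Rt=np.c_[x,y,np.cross(x,y)];r=Ro.from_matrix(R.T@Rt).as_rotvec()
            if best is None or np.linalg.norm(r)<np.linalg.norm(best):best=r
        rv=best
    print('clock',s['clock'],'shift cm',d.round(2),'rotvec',rv.round(3),'deg',np.degrees(np.linalg.norm(rv)).round(1))
    print('axes\n',R.round(3));return d,rv
E
python3 - <<'E'
from h import *
_,T=pose();y=T[:3,1];print(np.arctan2(y[1],y[0]))
go([.59,.325,.27],np.arctan2(y[1],y[0]))
E
```

```text
1.1029645916722048
clock 0.15 shift cm [-1.7  -6.87 38.  ] rotvec [0.    0.    0.001] deg 0.0
axes
 [[-0.     0.451  0.893]
 [-0.001  0.893 -0.451]
 [-1.    -0.001  0.   ]]
```

Call:
step_arm(targets=[[[-0.5,-0.5,3,0,0,0,1],[-1,-1,7,0,0,0,1],[-1.7,-2,11,0,0,0,1],[-1.7,-3,15,0,0,0,1],[-1.7,-4,19,0,0,0,1],[-1.7,-5,23,0,0,0,1],[-1.7,-6,27,0,0,0,1],[-1.7,-6.8,31,0,0,0,1],[-1.7,-6.8,35,0,0,0,1],[-1.7,-6.8,38,0,0,0,1]]])

```text
clock: 1.15
position: [0.5923, 0.3235, 0.2698]
tool_rot: [-1.166, 1.569, -1.636]
force: [0.3, -0.7, -0.2]
grip_width: 0.0854
```

```bash
python3 - <<'E'
from h import *
s,T=pose();print(s['position'],s['tool_rot'],s['qpos'],s['qd'])
im=eyes.grab_frame('wrist');cv2.imwrite('pics/w1.png',im[...,::-1]);np.save('w1.npy',T)
E
```

```text
[0.59225677 0.32351557 0.26979676] [-1.16624075  1.56936191 -1.63575705] [-0.60684923  0.59011081  0.03004431  1.43731775 -0.01733996  1.11529677
  0.52703893] [ 0.35811825  0.28111285  0.0258073  -0.48967921 -0.03441547  0.20943198
  0.40024455]
```

View pics/w1.png

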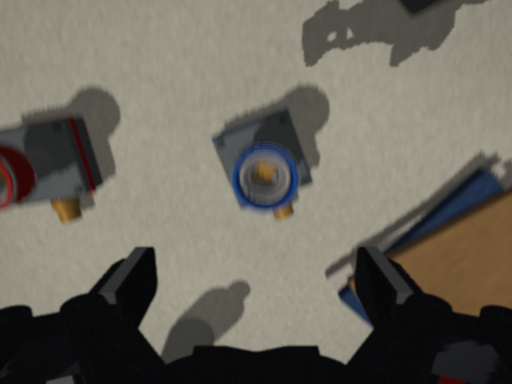

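The wrist view shows the blue outlet's sleeve ring at about (266,177), with the red one at the left edge.

```bash
cat >> h.py <<'E'
def ring(im,box,lo=(105,100,30),hi=(130,255,255)):
    x,y,w,h=box;mm=mask(im,lo,hi)[y:y+h,x:x+w]
    k,l,st,ce=cv2.connectedComponentsWithStats(mm);i=1+np.argmax(st[1:,4])
    p=np.argwhere(l==i)[:,::-1]+[x,y];h_=cv2.convexHull(p.astype(np.int32));return cv2.fitEllipse(h_),st[i]
E
python3 - <<'E'
from h import *
s,T=pose();im=eyes.grab_frame('wrist');cv2.imwrite('pics/w2.png',im[...,::-1])
print(s['position'],s['qd'].round(2) if hasattr(s['qd'],'round') else s['qd'])
e,st=ring(im,(215,130,100,90));print(e,st)
P=onz('wrist',e[0],.123,T);print(P)
c=im[120:240,200:330];cv2.imwrite('pics/c2.png',cv2.resize(c,None,fx=4.5,fy=4.5,interpolation=2)[...,::-1])
for z in(.123,.115):
  q=[np.array(proj('wrist',P+[.029*np.cos(a),.029*np.sin(a),z-.123],T)) for a in np.arange(0,6.28,np.pi/2)];print(np.round(q,1).tolist())
print(proj('top',P),proj('scene',P))
E
```

```text
[0.59577669 0.32040607 0.26943371] [-0.04 -0.03  0.    0.06  0.01 -0.04 -0.08]
((265.9929504394531, 168.77854919433594), (65.8446273803711, 67.48175048828125), 77.0323257446289) [  18    6   67   66 1326]
[0.5871646  0.33295352 0.123     ]
[[281.6, 199.2], [298.3, 152.6], [249.6, 136.8], [234.5, 184.5]]
[[280.9, 196.4], [297.2, 151.0], [249.7, 135.6], [235.1, 182.1]]
[105.55316826 162.36775922] [406.03448584 160.46891432]
```

View pics/c2.png

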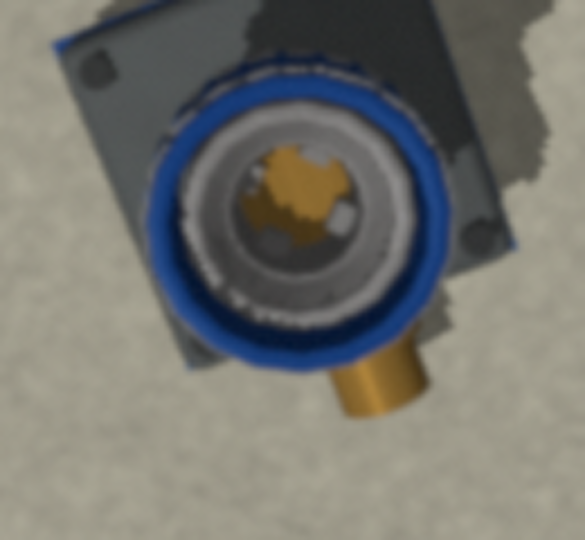

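```bash
python3 - <<'E'
from h import *
go([.587,.332,.109],1.103);print(pose()[0]['position'])
E
```

```text
clock 1.25 shift cm [16.02  0.63 -1.07] rotvec [-0.005  0.002  0.002] deg 0.3
axes
 [[ 0.     0.455  0.89 ]
 [-0.003  0.89  -0.455]
 [-1.    -0.002  0.002]]
[0.59357969 0.32195023 0.26921601]
```

Call:
step_arm(targets=[[[2,0.6,-1.1,0,0,0,1],[5,0.6,-1.1,0,0,0,1],[8,0.6,-1.1,0,0,0,1],[10,0.6,-1.1,0,0,0,1],[10,0.6,-1.1,0,0,0,1],[10,0.6,-1.1,0,0,0,1]]])

```text
clock: 1.85
position: [0.5864, 0.3324, 0.1697]
tool_rot: [-0.986, 1.568, -1.458]
force: [0.6, -0.4, 0.6]
grip_width: 0.0856
```

```bash
python3 - <<'E'
from h import *
s,T=pose();im=eyes.grab_frame('wrist');cv2.imwrite('pics/w3.png',im[...,::-1])
print(s['position'],np.round(s['qd'],3))
try:
  e,st=ring(im,(120,80,280,280));print(e,st);print(onz('wrist',e[0],.123,T))
except Exception as x:print(x)
go([.587,.332,.109],1.103)
E
```

```text
[0.58642733 0.33241082 0.16969748] [-0.    -0.02   0.002 -0.014  0.     0.001  0.001]
((259.6148681640625, 232.25924682617188), (94.80774688720703, 101.34022521972656), 89.73299407958984) [  89  105  102   95 3137]
[0.58706411 0.33331314 0.123     ]
clock 1.9 shift cm [ 6.14 -0.03  0.03] rotvec [-0.005  0.002  0.001] deg 0.3
axes
 [[ 0.001  0.455  0.89 ]
 [-0.002  0.89  -0.455]
 [-1.    -0.001  0.002]]
```

View pics/w3.png

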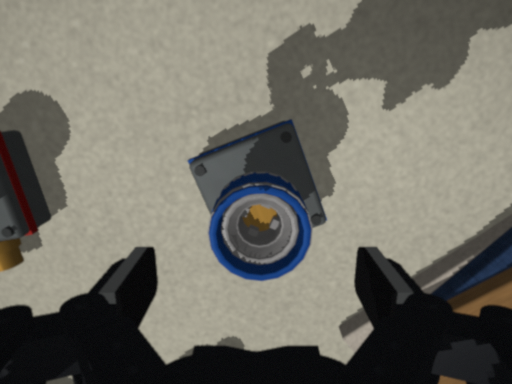

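The ring's centre is at about (260,230), between the open jaws. It agrees with the earlier fix to within 1 mm, so I'm descending round the sleeve.

Call:
step_arm(targets=[[[2,0.05,0,0,0,0,1],[4,0.05,0,0,0,0,1],[6.1,0.05,0,0,0,0,1],[6.1,0.05,0,0,0,0,1],[6.1,0.05,0,0,0,0,0.5],[6.1,0.05,0,0,0,0,0.3],[6.1,0.05,0,0,0,0,0.3],[6.1,0.05,0,0,0,0,0.3]]], grip_force=60)

```text
clock: 2.7
position: [0.5881, 0.3337, 0.111]
tool_rot: [0.471, 1.567, -0.002]
force: [3.5, 3.8, 4.6]
grip_width: 0.0539
```

```bash
python3 - <<'E'
from h import *
s,T=pose();im=eyes.grab_frame('wrist');cv2.imwrite('pics/w4.png',im[...,::-1])
s=bot.observe();print(s['position'],s['grip_width'],s['force'])
im=eyes.grab_frame('scene');cv2.imwrite('pics/s4.png',cv2.resize(im[100:230,330:480],None,fx=4,fy=4)[...,::-1])
E
```

```text
[0.58808588 0.33373184 0.11078587] 0.054044515588627336 [4.29921493 4.85224249 5.18444718]
```

View pics/w4.png

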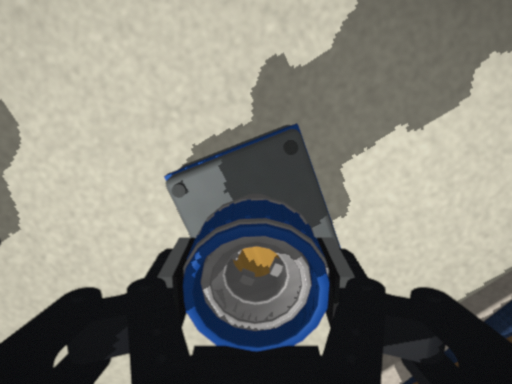

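View pics/s4.png

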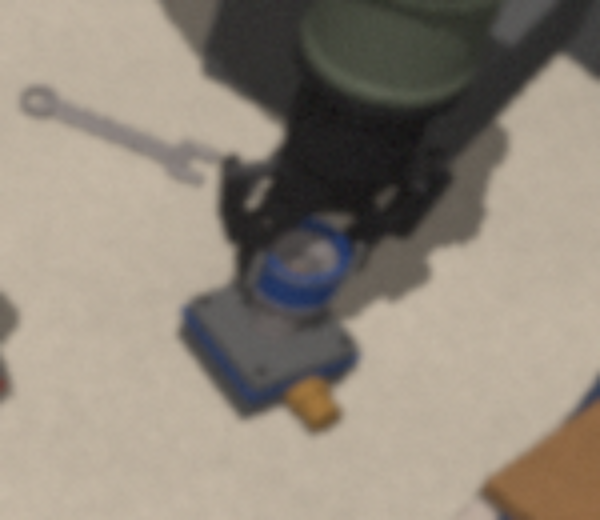

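Call:
step_arm(targets=[[[0.4,0,0,0,0,0,0.3],[0.8,0,0,0,0,0,0.3],[1.2,0,0,0,0,0,0.3],[1.5,0,0,0,0,0,0.3],[1.6,0,0,0,0,0,0.3],[1.6,0,0,0,0,0,0.3]]])

```text
clock: 3.4
position: [0.5881, 0.3338, 0.0957]
tool_rot: [0.5, 1.567, 0.027]
force: [-4.3, -2.1, 11.1]
grip_width: 0.0539
```

```bash
python3 - <<'E'
from h import *
s,T=pose();im=eyes.grab_frame('wrist');cv2.imwrite('pics/w5.png',im[...,::-1])
s=bot.observe();print(s['position'],s['grip_width'],s['force'])
E
```

```text
[0.58815813 0.33375943 0.09572563] 0.05398238884891229 [-4.06682313 -1.91722479 11.01577096]
```

View pics/w5.png

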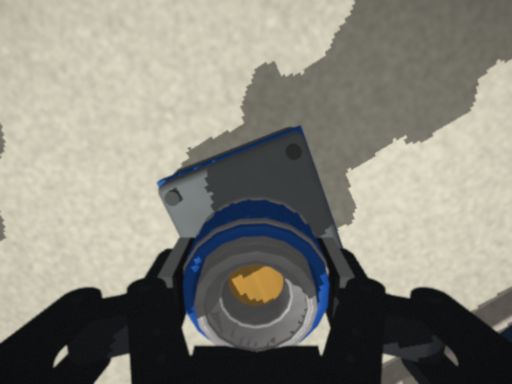

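Call:
step_arm(targets=[[[0.1,0,0,0,0,0,0.3],[0.15,0,0,0,0,0,0.3]]])

```text
clock: 3.65
position: [0.5882, 0.3338, 0.0956]
tool_rot: [0.557, 1.566, 0.085]
force: [-8.5, -3.6, 23.6]
grip_width: 0.054
```

Call:
step_arm(targets=[[[0.05,0,0,0,0,0,1],[0,0,0,0,0,0,1],[0,0,0,0,0,0,1],[0,0,0,0,0,0,1],[-3,0,0,0,0,0,1],[-6,0,0,0,0,0,1],[-9,0,0,0,0,0,1],[-9,0,0,0,0,0,1]]])

```text
clock: 4.45
position: [0.5893, 0.3346, 0.1898]
tool_rot: [0.828, 1.561, 0.356]
force: [-1.1, 0.5, -0.5]
grip_width: 0.0856
```

```bash
python3 - <<'E'
from h import *
s,T=pose();im=eyes.grab_frame('wrist');cv2.imwrite('pics/w6.png',im[...,::-1])
print(s['position'],s['grip_width'],s['force'],s['qd'])
e,st=ring(im,(120,80,280,280));print(e,st);print(onz('wrist',e[0],.114,T))
cv2.imwrite('pics/c6.png',cv2.resize(im[130:330,150:380],None,fx=3,fy=3,interpolation=2)[:600,:,::-1])
y=T[:3,1];print(np.arctan2(y[1],y[0]),s['qpos'])
E
```

```text
[0.58931147 0.33456867 0.1897903 ] 0.08559963517089754 [-1.0657959   0.48090307 -0.45976551] [ 1.48980539e-03  4.83310515e-02 -5.57776111e-03  4.81917909e-02
  7.73720579e-06 -5.42473869e-02 -1.51826831e-03]
((252.3757781982422, 210.4539794921875), (83.10877990722656, 87.56822967529297), 95.3357162475586) [  89   89   88   84 1795]
[0.5866337 0.3332692 0.114    ]
1.0984204502719603 [-0.61922228  0.66649368  0.02298809  1.51606215 -0.01450472  0.94956161
  0.50556042]
```

View pics/c6.png

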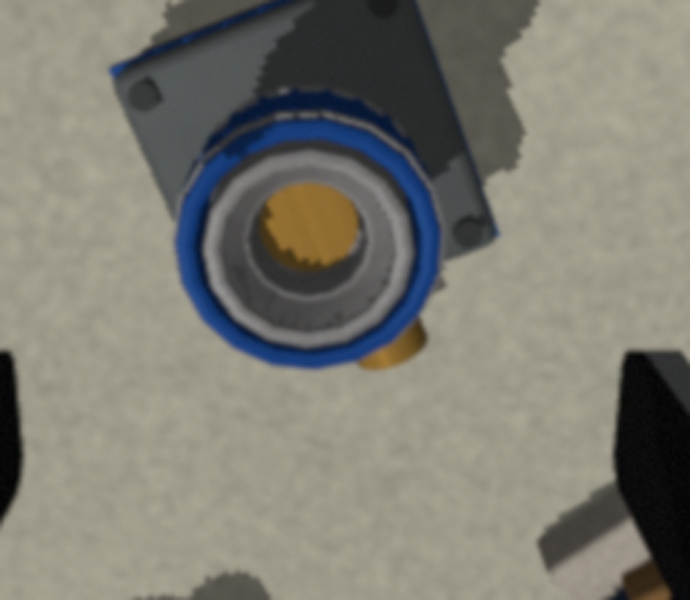

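The sleeve stays back with the pins retracted, and the rim is near (252,212). Next is the rack.

```bash
python3 - <<'E'
from h import *
s,T=pose();print('rim',onz('wrist',(252.7,212.3),.115,T))
a=onz('top',(306,184),.1);b=onz('top',(377.5,194.5),.1);print('row',b-a)
go([.55,0,.25],.55);go([.511,-.336,.25],0)
E
```

```text
rim [0.58587217 0.33289074 0.115     ]
row [-0.02609227 -0.17586779  0.        ]
clock 4.5 shift cm [ -6.34 -31.48  11.8 ] rotvec [ 0.549  0.004 -0.007] deg 31.4
axes
 [[ 0.007  0.455  0.891]
 [ 0.002  0.891 -0.455]
 [-1.     0.005  0.005]]
clock 4.5 shift cm [ -6.44 -63.18  23.61] rotvec [ 1.099  0.002 -0.008] deg 62.9
axes
 [[ 0.007  0.455  0.891]
 [ 0.002  0.891 -0.455]
 [-1.     0.005  0.005]]
```

Call:
step_arm(targets=[[[-3,-2,1,0.05,0,0,1],[-5,-6,2.5,0.15,0,0,1],[-6,-10,4,0.25,0,0,1],[-6,-14,5.5,0.35,0,0,1],[-6,-18,7,0.45,0,0,1],[-6,-22,8.5,0.55,0,0,1],[-6,-26,10,0.65,0,0,1],[-6,-30,11.3,0.7,0,0,1],[-6,-34,12.8,0.75,0,0,1]]])

```text
clock: 5.4
position: [0.5465, -0.0285, 0.2457]
tool_rot: [1.53, 1.565, 0.306]
force: [0.2, 0.4, 0.4]
grip_width: 0.0854
```

```bash
python3 - <<'E'
from h import *
go([.511,-.336,.25],-.15);print(pose()[0]['position'])
E
```

```text
clock 5.4 shift cm [ -0.51 -13.79  27.72] rotvec [ 0.497 -0.001 -0.006] deg 28.5
axes
 [[ 0.006  0.94   0.34 ]
 [ 0.002  0.34  -0.941]
 [-1.     0.006  0.   ]]
[ 0.54649881 -0.02846782  0.2457199 ]
```

Call:
step_arm(targets=[[[-0.2,-2,4,0.08,0,0,1],[-0.5,-4,8,0.16,0,0,1],[-0.5,-6,12,0.24,0,0,1],[-0.5,-8,16,0.32,0,0,1],[-0.5,-10,20,0.4,0,0,1],[-0.5,-12,24,0.46,0,0,1],[-0.5,-13.8,27.7,0.5,0,0,1],[-0.5,-13.8,27.7,0.5,0,0,1],[-0.5,-13.8,27.7,0.5,0,0,1]]])

```text
clock: 6.3
position: [0.5101, -0.3365, 0.2488]
tool_rot: [2.217, 1.566, 0.491]
force: [0.1, 0.6, 1.0]
grip_width: 0.0853
```

```bash
python3 - <<'E'
from h import *
s,T=pose();im=eyes.grab_frame('wrist');cv2.imwrite('pics/w7.png',im[...,::-1]);np.save('T7.npy',T)
print(s['position'],np.round(s['qd'],3),np.round(s['qpos'],2))
m=mask(im,(105,100,30),(130,255,255));k,l,st,ce=cv2.connectedComponentsWithStats(m)
for i in range(1,k):
    if st[i,4]>60:print(st[i],ce[i])
E
```

```text
[ 0.51005089 -0.33650601  0.24878756] [-0.034 -0.015 -0.021  0.01  -0.002 -0.    -0.004] [ 0.2   0.54  0.42  1.66 -0.26  0.99  0.56]
[  93  145   77   66 3434] [132.20384391 177.49825277]
[ 237  153   43   51 1684] [258.66805226 177.1888361 ]
```

View pics/w7.png

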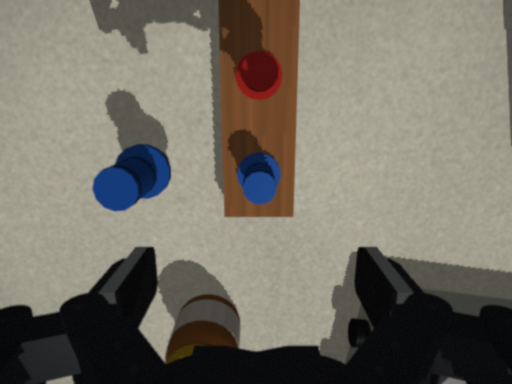

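```bash
python3 - <<'E'
from h import *
im=cv2.imread('pics/w7.png')[...,::-1].copy();T=np.load('T7.npy')
for nm,P,sc in(('rack',np.array([*onz('wrist',(261,187),.106,T)]),1),):
    print(P,'top width px',np.linalg.norm(proj('wrist',P+[.014,0,0],T)-proj('wrist',P-[.014,0,0],T)),'collar',np.linalg.norm(proj('wrist',P+[.021,0,-.05],T)-proj('wrist',P-[.021,0,.05],T)),'collar c',proj('wrist',P-[0,0,.05],T))
hsv=cv2.cvtColor(im,cv2.COLOR_RGB2HSV)
print(hsv[187,225:300,2]);print(hsv[165:215,261,2])
a=im[140:220,220:300];b=im[130:220,85:180]
cv2.imwrite('pics/c7.png',np.hstack([cv2.resize(a,(400,400),interpolation=2),cv2.resize(b,(400,400),interpolation=2)])[...,::-1])
E
```

```text
[ 0.51417477 -0.33830483  0.106     ] top width px 34.41395436789213 collar 43.874971800851945 collar c [260.02207594 173.69282583]
[113 112 111 110 110 110 111 114 115 116 116 114 114 114 113 107  91 107
 126 131 132 132 132 131 133 133 133 133 132 133 132 133 134 133 133 134
 134 134 134 134 134 135 135 134 135 135 135 135 136 135 130 108  93 104
 106 110 115 118 121 121 120 117 115 114 114 115 116 117 126 149 165 170
 169 166 164]
[ 54  55  54  54  47  50  81 116 129 134 133 134 133 133 133 133 133 133
 133 134 133 134 134 134 134 134 134 134 134 134 134 135 134 134 134 135
 135 135 128  99 109 115 116 116 115 115 115 115 115 115]
```

View pics/c7.png

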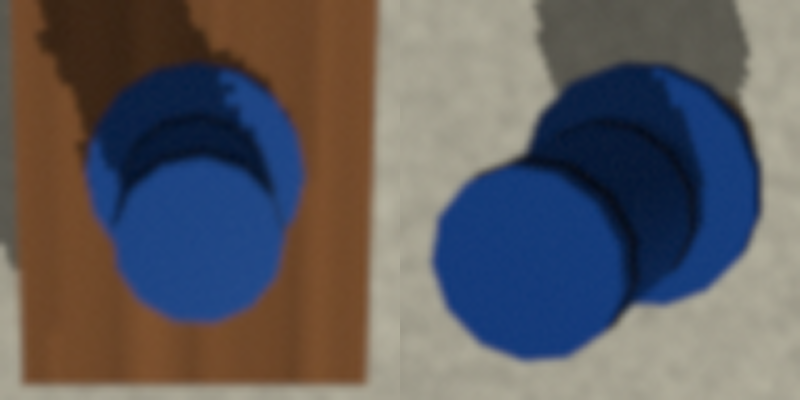

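In the rack, the plug's top at (259,187) measures 34 px (28 mm expected: 34 px) and its collar 43 px (42 mm expected: 44 px). Both sizes fit. The loose one at (118,188) is clearly bigger, so it's the look-alike. I'll take the rack plug.

```bash
python3 - <<'E'
from h import *
T=np.load('T7.npy');P=onz('wrist',(259.2,187.6),.106,T);print(P)
go([P[0],P[1],.09],-.15)
E
```

```text
[ 0.51265146 -0.3385763   0.106     ]
clock 6.35 shift cm [15.9   0.19  0.34] rotvec [-0.003 -0.003 -0.004] deg 0.4
axes
 [[ 0.005  0.988 -0.153]
 [ 0.003 -0.153 -0.988]
 [-1.     0.004 -0.003]]
```

Call:
step_arm(targets=[[[3,0.2,0.3,0,0,0,1],[7,0.2,0.3,0,0,0,1],[11,0.2,0.3,0,0,0,1],[14,0.2,0.3,0,0,0,1],[15.9,0.2,0.3,0,0,0,1],[15.9,0.2,0.3,0,0,0,1],[15.9,0.2,0.3,0,0,0,0.4],[15.9,0.2,0.3,0,0,0,0],[15.9,0.2,0.3,0,0,0,0],[15.9,0.2,0.3,0,0,0,0]]], grip_force=80)

```text
clock: 7.35
position: [0.5133, -0.3383, 0.0909]
tool_rot: [2.089, 1.565, 0.365]
force: [0.3, 0.5, 0.8]
grip_width: 0.0281
```

```bash
python3 - <<'E'
from h import *
s,T=pose();print(s['position'],s['grip_width'],s['force'],s['moment'])
im=eyes.grab_frame('wrist');cv2.imwrite('pics/w8.png',im[...,::-1])
print(pose()[0]['grip_width'])
E
```

```text
[ 0.51325757 -0.33826917  0.09086343] 0.02809969499681068 [0.25580169 0.5359906  0.76741572] [-0.01077095  0.0374724  -0.03582164]
0.026390430276569496
```

View pics/w8.png

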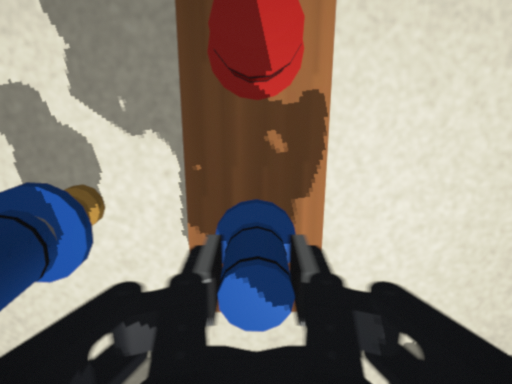

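Call:
step_arm(targets=[[[0,0,0,0,0,0,0],[-1,0,0,0,0,0,0],[-3,0,0,0,0,0,0],[-5,0,0,0,0,0,0],[-8,0,0,0,0,0,0],[-11,0,0,0,0,0,0],[-14,0,0,0,0,0,0],[-16,0,0,0,0,0,0],[-16,0,0,0,0,0,0]]])

```text
clock: 8.3
position: [0.513, -0.3394, 0.2545]
tool_rot: [1.759, 1.561, 0.034]
force: [-0.8, -0.7, -0.4]
grip_width: 0.026
```

```bash
python3 - <<'E'
from h import *
s,T=pose();print(s['position'],s['grip_width'],s['force'],s['moment'],s['clock'])
im=eyes.grab_frame('wrist');cv2.imwrite('pics/w9.png',im[...,::-1])
go([.58,.333,.25],.6)
E
```

```text
[ 0.5130235  -0.33943204  0.25453934] 0.026012772186604992 [-0.79664111 -0.67656451 -0.36266187] [0.04944639 0.02203509 0.02788338] 8.3
clock 8.35 shift cm [  0.42  -3.59 -67.43] rotvec [-0.753  0.    -0.008] deg 43.2
axes
 [[ 0.008  0.988 -0.152]
 [ 0.001 -0.152 -0.988]
 [-1.     0.008 -0.003]]
```

View pics/w9.png

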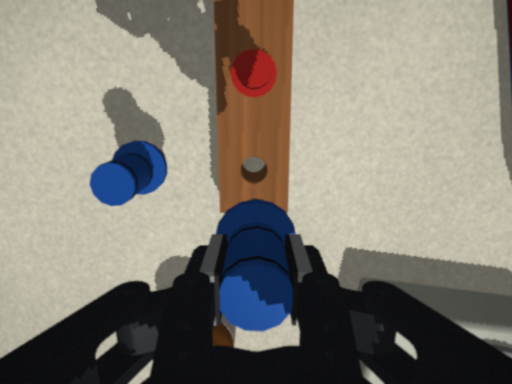

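```bash
python3 - <<'E'
from h import *
im=cv2.imread('pics/w9.png')[...,::-1].copy();s,T=pose()
hsv=cv2.cvtColor(im,cv2.COLOR_RGB2HSV);m=mask(im,(105,100,30),(130,255,255))
print('row290',np.where(m[300,200:310])[0][[0,-1]]+200,'col256',np.where(m[190:345,256])[0][[0,-1]]+190)
print('row215',np.where(m[212,200:310])[0][[0,-1]]+200)
print(hsv[190:340:2,245,2])
# predicted for plug on tool axis at z=0,y=0: top x=-.0151, collar centre top x=+.035
Tt=np.eye(4)
for z in(-.002,0,.002):
  q=lambda P:proj('wrist',P,np.eye(4)).round(1).tolist()
  print(z,'top near',q([-.0151,0,z-.014]),'top far',q([-.0151,0,z+.014]),'collar far',q([.0349,0,z+.021]),q([.0409,0,z+.021]),'side',q([-.0151,-.014,z]),q([-.0151,.014,z]))
E
```

```text
row290 [219 293] col256 [200 330]
row215 [227 284]
[148 148 148 148 147 128  66  74  82  82  81  82  82  82  81  83  81  70
  64  34  49  65  65  67  65  67  66  66  66  66  67  66  67  65  31  25
  64  66  75  81  81  81  81  80  82 114 157 157 157 156 157 157 157 156
 155 156 156 156 155 155 154 154 153 154 154 154 153 152 152 151 161 198
 195 194 197]
-0.002 top near [257.0, 255.5] top far [256.9, 324.5] collar far [256.6, 273.2] [256.6, 267.5] side [217.8, 291.1] [296.1, 291.2]
0 top near [257.0, 260.8] top far [256.9, 329.1] collar far [256.6, 276.6] [256.6, 270.9] side [218.0, 296.0] [295.9, 296.1]
0.002 top near [257.0, 266.0] top far [256.9, 333.7] collar far [256.6, 280.0] [256.6, 274.2] side [218.2, 300.9] [295.7, 300.9]
```

```bash
python3 - <<'E'
from h import *
go([.5866,.333,.25],1.1)
E
```

```text
clock 8.35 shift cm [  0.42  -2.93 -67.53] rotvec [-1.253  0.003 -0.008] deg 71.8
axes
 [[ 0.008  0.988 -0.152]
 [ 0.001 -0.152 -0.988]
 [-1.     0.008 -0.003]]
```

Call:
step_arm(targets=[[[0,0,-2,-0.05,0,0,0],[0,0,-6,-0.13,0,0,0],[0.2,0,-10,-0.2,0,0,0],[0.4,-0.5,-14,-0.28,0,0,0],[0.4,-1,-18,-0.36,0,0,0],[0.4,-1,-22,-0.44,0,0,0],[0.4,-1,-26,-0.52,0,0,0],[0.4,-1,-30,-0.6,0,0,0],[0.4,-1,-34,-0.68,0,0,0]]])

```text
clock: 9.25
position: [0.5539, 0.0009, 0.2488]
tool_rot: [1.254, 1.564, 0.215]
force: [0.8, 0.1, -1.7]
grip_width: 0.0263
```

```bash
python3 - <<'E'
from h import *
go([.5866,.333,.25],1.1)
E
```

```text
clock 9.25 shift cm [ -0.05  19.65 -26.96] rotvec [-0.568  0.004 -0.006] deg 32.6
axes
 [[ 0.007  0.862  0.507]
 [ 0.001  0.507 -0.862]
 [-1.     0.007  0.002]]
```

Call:
step_arm(targets=[[[0,3,-4,-0.08,0,0,0],[0,6,-8,-0.16,0,0,0],[0,9,-12,-0.24,0,0,0],[0,12,-16,-0.32,0,0,0],[0,15,-20,-0.4,0,0,0],[0,17.5,-24,-0.48,0,0,0],[0,19.6,-27,-0.56,0,0,0],[0,19.6,-27,-0.57,0,0,0],[0,19.6,-27,-0.57,0,0,0]]])

```text
clock: 10.15
position: [0.5849, 0.3339, 0.2481]
tool_rot: [0.562, 1.566, 0.095]
force: [-0.4, -1.2, -0.3]
grip_width: 0.0269
```

```bash
python3 - <<'E'
from h import *
s,T=pose();print(s['position'],s['grip_width'],s['force'],s['clock'])
im=eyes.grab_frame('wrist');cv2.imwrite('pics/w10.png',im[...,::-1])
im=eyes.grab_frame('scene');cv2.imwrite('pics/s10.png',cv2.resize(im[90:230,320:480],None,fx=4,fy=4)[...,::-1])
print('mouth px',proj('wrist',[.5866,.333,.115],T))
go([.5866,.333,.25-.03],1.1)
E
```

```text
[0.58487392 0.33388917 0.24813169] 0.026872622158520963 [-0.42357542 -1.15344362 -0.30240927] 10.15
mouth px [256.24647321 191.14704865]
clock 10.25 shift cm [2.89 0.12 0.02] rotvec [ 0.001  0.005 -0.003] deg 0.4
axes
 [[ 0.006  0.453  0.891]
 [ 0.     0.891 -0.453]
 [-1.     0.003  0.005]]
```

View pics/w10.png

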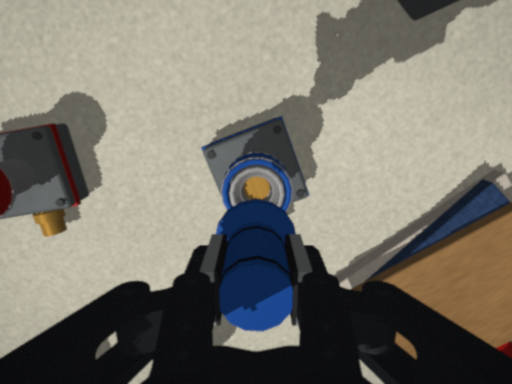

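View pics/s10.png

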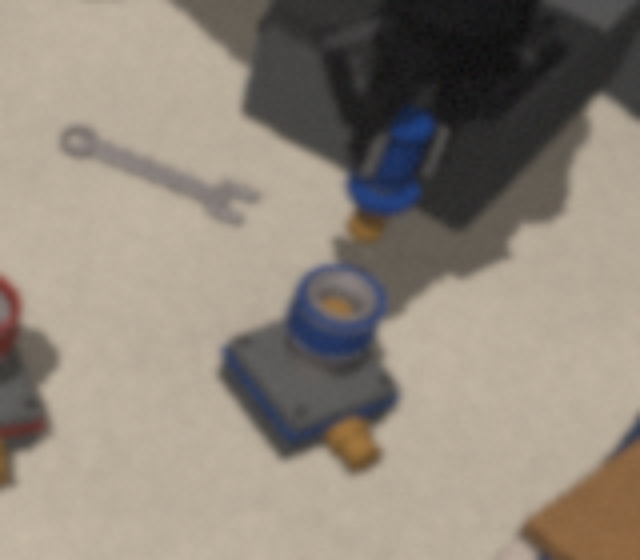

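Call:
step_arm(targets=[[[1.5,0.12,0,0,0.005,-0.003,0],[3,0.12,0,0,0.005,-0.003,0],[4.5,0.12,0,0,0.005,-0.003,0],[5.2,0.12,0,0,0.005,-0.003,0],[5.8,0.12,0,0,0.005,-0.003,0],[6.2,0.12,0,0,0.005,-0.003,0],[6.6,0.12,0,0,0.005,-0.003,0],[6.6,0.12,0,0,0.005,-0.003,0]]])

```text
clock: 11.05
position: [0.5869, 0.3332, 0.1828]
tool_rot: [0.701, 1.57, 0.231]
force: [1.6, 0.5, -2.7]
grip_width: 0.0266
```

```bash
python3 - <<'E'
from h import *
s,T=pose();print(s['position'],s['grip_width'],s['force'],s['moment'])
im=eyes.grab_frame('wrist');cv2.imwrite('pics/w11.png',im[...,::-1])
go([.5866,.333,.157],1.1)
E
```

```text
[0.5868662  0.33324711 0.18279264] 0.02655224054992032 [ 1.56916853  0.48342389 -2.71067282] [ 0.15986091 -0.46007782  0.01972661]
clock 11.1 shift cm [ 2.61 -0.04 -0.02] rotvec [ 0.001  0.001 -0.001] deg 0.1
axes
 [[ 0.001  0.453  0.891]
 [ 0.     0.891 -0.453]
 [-1.     0.001  0.001]]
```

View pics/w11.png

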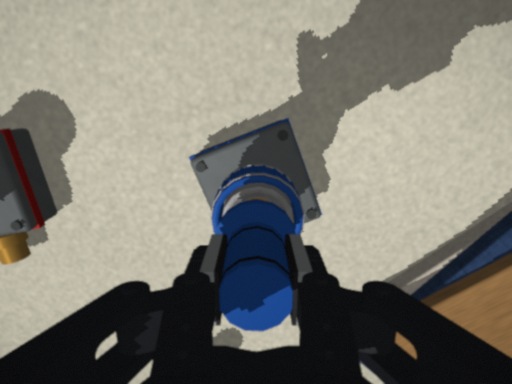

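The nose is 9 mm in with only light forces. I'll keep going down slowly.

Call:
step_arm(targets=[[[0.3,0,0,0,0,0,0],[0.6,0,0,0,0,0,0],[0.9,0,0,0,0,0,0],[1.2,0,0,0,0,0,0],[1.2,0,0,0,0,0,0]]])

```text
clock: 11.6
position: [0.5875, 0.3335, 0.1712]
tool_rot: [0.894, 1.568, 0.423]
force: [5.2, 2.0, -1.9]
grip_width: 0.0265
```

```bash
python3 - <<'E'
from h import *
s,T=pose();print(s['position'],s['grip_width'],s['force'],s['moment'])
E
```

```text
[0.58752041 0.33354471 0.17115803] 0.026461797226266806 [ 5.17078758  2.03801237 -1.91614534] [ 0.66567282 -1.37847634  0.01506301]
```

Call:
step_arm(targets=[[[0.3,0.06,0.05,0,0,0,0],[0.6,0.06,0.05,0,0,0,0],[0.9,0.06,0.05,0,0,0,0],[1.2,0.06,0.05,0,0,0,0],[1.4,0.06,0.05,0,0,0,0],[1.5,0.06,0.05,0,0,0,0],[1.5,0.06,0.05,0,0,0,0]]])

```text
clock: 12.3
position: [0.5882, 0.3338, 0.1562]
tool_rot: [0.902, 1.569, 0.432]
force: [0.3, -0.7, 4.1]
grip_width: 0.0264
```

```bash
python3 - <<'E'
from h import *
s,T=pose();print(s['position'],s['grip_width'],s['force'],s['moment'])
im=eyes.grab_frame('wrist');cv2.imwrite('pics/w12.png',im[...,::-1])
im=eyes.grab_frame('scene');cv2.imwrite('pics/s12.png',cv2.resize(im[90:230,320:480],None,fx=4,fy=4)[...,::-1])
E
```

```text
[0.58815946 0.33383    0.15619254] 0.026364095749688902 [ 0.25184977 -0.72238175  4.07470084] [-0.07841863 -0.05525791  0.03073903]
```

View pics/w12.png

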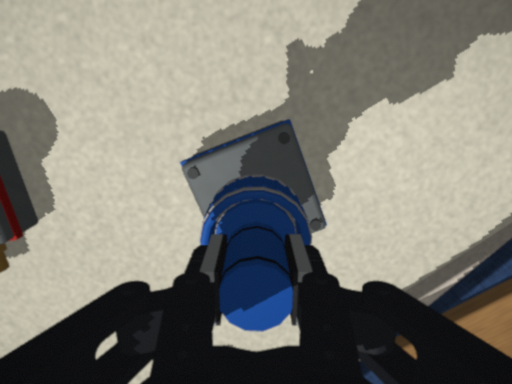

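View pics/s12.png

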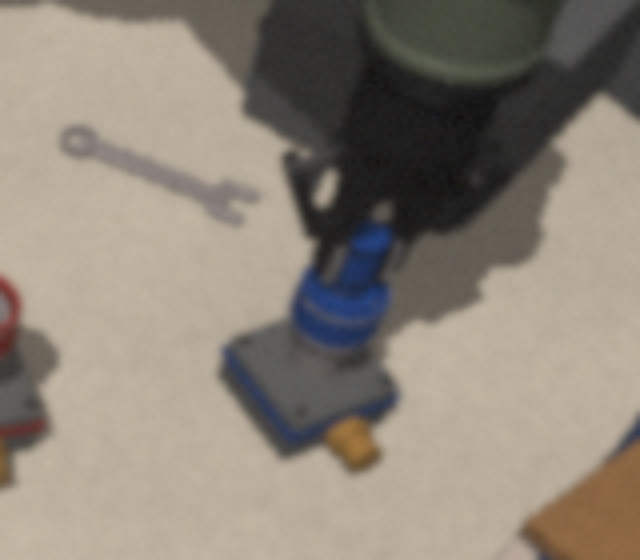

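A silver line still shows between the collar and the sleeve, and the force is only 4 N. I'll press further until it stops.

Call:
step_arm(targets=[[[0.15,0,0,0,0,0,0],[0.3,0,0,0,0,0,0],[0.4,0,0,0,0,0,0],[0.4,0,0,0,0,0,0]]], grip_force=100)

```text
clock: 12.8
position: [0.5885, 0.3339, 0.1559]
tool_rot: [0.993, 1.567, 0.522]
force: [-16.7, -10.7, 52.7]
grip_width: 0.0261
```

```bash
python3 - <<'E'
from h import *
s,T=pose();print(s['position'],s['grip_width'],s['force'],s['moment'])
im=eyes.grab_frame('wrist');cv2.imwrite('pics/w13.png',cv2.resize(im[150:340,150:360],None,fx=3,fy=3)[...,::-1])
im=eyes.grab_frame('scene');cv2.imwrite('pics/s13.png',cv2.resize(im[140:190,380:430],None,fx=10,fy=10,interpolation=2)[...,::-1])
E
```

```text
[0.58846242 0.33385137 0.1559053 ] 0.02614832056480552 [-16.67401474 -10.74956351  52.69983887] [-2.40261025  3.92709849 -0.01823642]
```

View pics/w13.png

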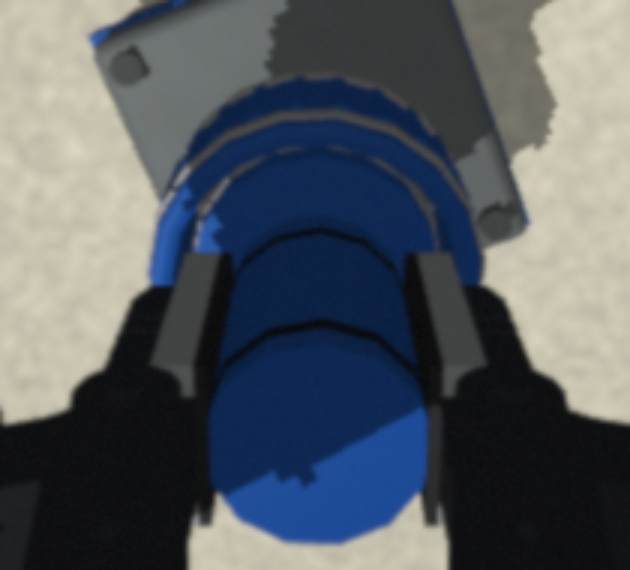

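View pics/s13.png

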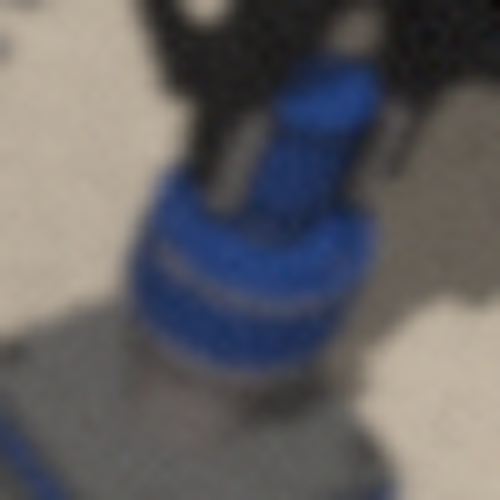

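Hard stop reached: 53 N with only 0.3 mm of movement. I'll relax the push and then check the sleeve height.

Call:
step_arm(targets=[[[0,0,0,0,0,0,0],[0,0,0,0,0,0,0]]])

```text
clock: 13.1
position: [0.5884, 0.3339, 0.1566]
tool_rot: [1.032, 1.566, 0.561]
force: [1.7, 0.5, 2.8]
grip_width: 0.026
```

```bash
python3 - <<'E'
from h import *
s,T=pose();print(s['position'],s['force'])
im=eyes.grab_frame('wrist');cv2.imwrite('pics/w14.png',im[...,::-1])
b=cv2.resize(im[150:260,200:315],None,fx=5,fy=5,interpolation=2)
def draw(P,col):
    u=(proj('wrist',P,T)-[200,150])*5+2
    cv2.circle(b,tuple(int(x) for x in u),2,col,-1)
C=np.array([.5875,.3335])
for z,col in((.123,(255,0,0)),(.114,(0,255,0))):
    for a in np.arange(-1.2,1.0,.25)-.45:
        draw([C[0]+.029*np.cos(a),C[1]+.029*np.sin(a),z],col)
cv2.imwrite('pics/c14.png',b[...,::-1])
E
```

```text
[0.58843142 0.3339453  0.15661113] [1.66063031 0.47655886 2.8316719 ]
```

View pics/c14.png

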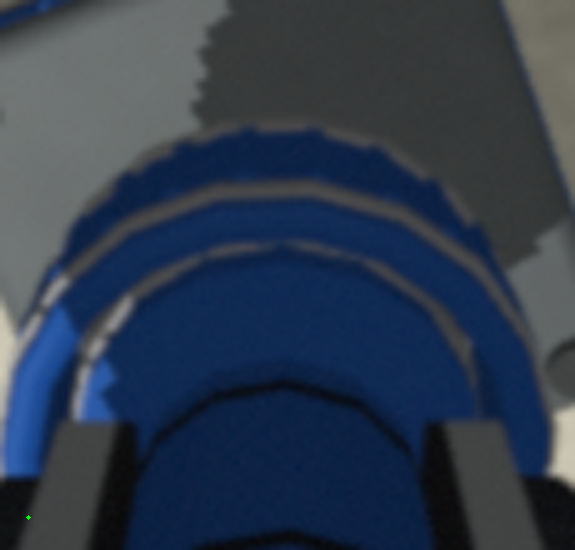

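```bash
python3 - <<'E'
from h import *
s,T=pose()
im=cv2.imread('pics/w14.png')[...,::-1].copy()
b=cv2.resize(im[150:260,200:315],None,fx=5,fy=5,interpolation=2)
def draw(P,col):
    u=(proj('wrist',P,T)-[200,150])*5+2
    cv2.circle(b,tuple(int(x) for x in u),3,col,-1)
C=np.array([.5875,.3335])
for z,r,col in((.123,.029,(255,0,0)),(.114,.029,(0,255,0)),(.122,.021,(255,255,0)),(.089,.029,(255,100,255)),(.080,.029,(100,255,255))):
    for a in np.arange(-1.2,1.2,.12)-.45+np.pi:
        draw([C[0]+r*np.cos(a),C[1]+r*np.sin(a),z],col)
cv2.imwrite('pics/c15.png',b[...,::-1])
E
```

```text
(no output)
```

View pics/c15.png

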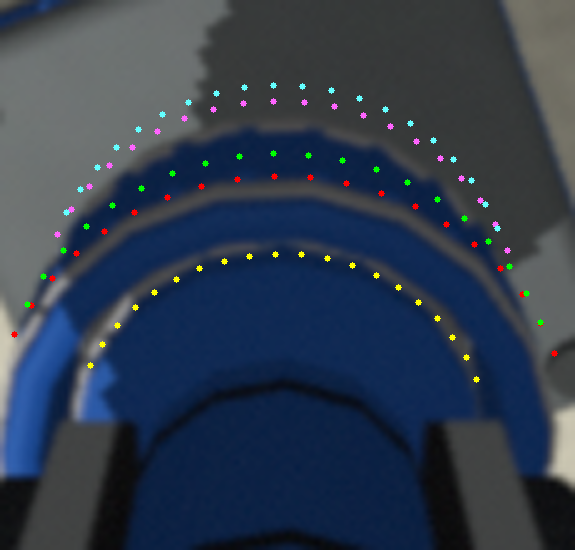

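The sleeve's top rim fits the projected z = 0.123 ring, not 0.114, and is level with the collar: it has sprung up. I'll let go and retreat.

Call:
step_arm(targets=[[[0,0,0,0,0,0,0.5],[0,0,0,0,0,0,1],[0,0,0,0,0,0,1],[0,0,0,0,0,0,1],[-3,0,0,0,0,0,1],[-6,0,0,0,0,0,1],[-9,0,-2,0,0,0,1],[-11,0,-5,0,0,0,1],[-11,0,-7,0,0,0,1],[-11,0,-7,0,0,0,1]]])

```text
clock: 14.15
position: [0.5234, 0.3675, 0.2668]
tool_rot: [1.298, 1.566, 0.831]
force: [0.9, -0.1, 0.8]
grip_width: 0.0852
```

```bash
python3 - <<'E'
from h import *
s,T=pose();print(s['position'],s['grip_width'],s['force'],s['clock'])
im=eyes.grab_frame('wrist')
b=im.copy();C=np.array([.587,.3333])
for z,r,col in((.123,.029,(255,0,0)),(.114,.029,(0,255,0)),(.1725,.014,(255,255,0))):
    for a in np.arange(0,6.28,.3):
        u=proj('wrist',[C[0]+r*np.cos(a),C[1]+r*np.sin(a),z],T);b[int(round(u[1])),int(round(u[0]))]=col
u=proj('wrist',[*C,.14],T).astype(int);y0,x0=max(u[1]-75,0),u[0]-75
cv2.imwrite('pics/c16.png',np.hstack([cv2.resize(q[y0:y0+150,x0:x0+150],(400,400),interpolation=2) for q in(im,b)])[...,::-1])
t=eyes.grab_frame('scene');cv2.imwrite('pics/s16.png',t[...,::-1])
E
```

```text
[0.52335799 0.3675399  0.2668263 ] 0.08524765765577422 [ 0.90299298 -0.09836877  0.84917849] 14.15
```

View pics/c16.png

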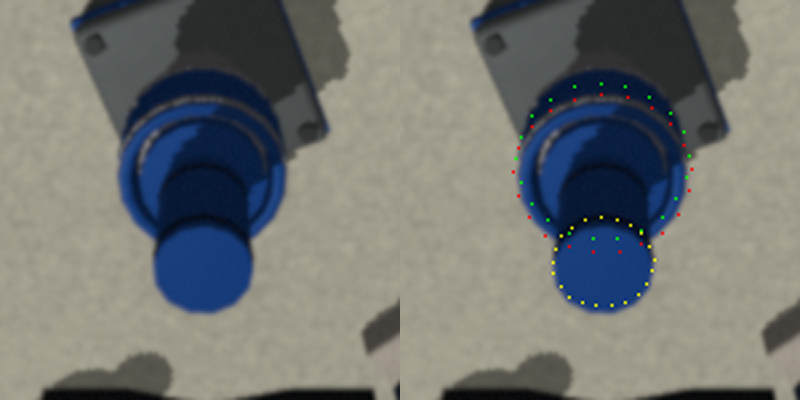

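View pics/s16.png

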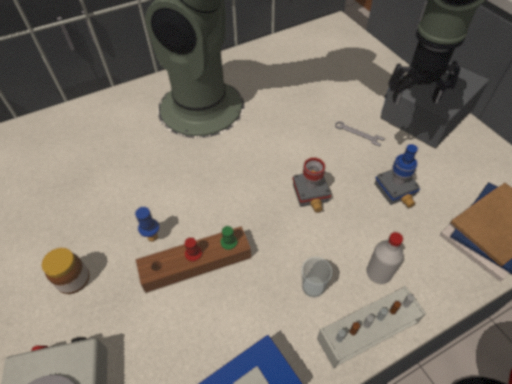

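The ring looks slightly narrower than the 0.123 projection. I'll check the sleeve height numerically against the known up and down pictures before handing in.

```bash
python3 - <<'E'
from h import *
s,T=pose();im=eyes.grab_frame('wrist');cv2.imwrite('pics/w17.png',im[...,::-1])
m=mask(im,(105,100,30),(130,255,255))
u=proj('wrist',[.587,.3333,.123],T);print(u)
for r in range(int(u[1])-35,int(u[1])+30,5):
    w=np.where(m[r,int(u[0])-50:int(u[0])+50])[0]
    if len(w):print(r,w[0]+int(u[0])-50,w[-1]+int(u[0])-50,w[-1]-w[0]+1)
for z in(.123,.114):
    p=np.array([proj('wrist',[.587+.029*np.cos(a),.3333+.029*np.sin(a),z],T) for a in np.arange(0,6.28,.05)]);print(z,np.ptp(p,0),p.min(0),p.max(0))
# reference pictures
T0=np.eye(4)
def Tof(pos,yaw):
    x=np.array([0,0,-1.]);y=np.array([np.cos(yaw),np.sin(yaw),0]);M=np.eye(4);M[:3,:3]=np.c_[x,y,np.cross(x,y)];M[:3,3]=pos;return M
for f,pos,yaw in(('w2',(.5958,.3204,.2694),1.1),('w3',(.5864,.3324,.1697),1.1),('w6',(.5893,.3346,.1898),1.098)):
    mm=mask(cv2.imread(f'pics/{f}.png')[...,::-1].copy(),(105,100,30),(130,255,255))
    for z in(.123,.114):
        M=Tof(pos,yaw);p=np.array([proj('wrist',[.587+.029*np.cos(a),.3333+.029*np.sin(a),z],M) for a in np.arange(0,6.28,.05)])
        c=p.mean(0).astype(int);best=max((lambda w:w[-1]-w[0]+1 if len(w) else 0)(np.where(mm[r,c[0]-60:c[0]+60])[0]) for r in range(c[1]-10,c[1]+15))
        print(f,z,np.ptp(p,0)[0].round(1),'meas width',best)
E
```

```text
[255.03948875 262.70263965]
227 239 270 32
232 233 276 44
237 230 280 51
242 227 283 57
247 226 284 59
252 226 284 59
257 225 285 61
262 224 286 63
267 225 285 61
272 226 284 59
277 228 282 55
282 232 277 46
287 239 272 34
0.123 [66.58791585 60.11972631] [221.72809354 231.80327822] [288.31600939 291.92300453]
0.114 [64.67152851 58.65095719] [222.65804479 227.79378399] [287.32957331 286.44474119]
w2 0.123 71.4 meas width 67
w2 0.114 69.2 meas width 67
w3 0.123 108.0 meas width 102
w3 0.114 103.0 meas width 102
w6 0.123 97.7 meas width 88
w6 0.114 93.7 meas width 88
```

View pics/w17.png

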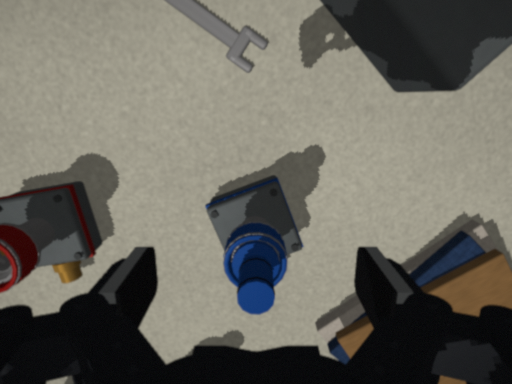

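The measured-to-predicted width ratio was 0.94 in all the earlier pictures when the right height was used. It is now 0.946 for z = 0.123 and 0.974 for 0.114, so the sleeve is up.

```bash
python3 - <<'E'
from workcell import bot
print(bot.observe()['clock']);bot.job_done()
E
```

```text
14.3
the job is handed in; nothing more can be done
```

The blue outlet is blanked off, and I handed the job in at 14.3 s. I pulled the blue sleeve down about 15 mm until it caught, and a picture after I let go showed it staying back. I then took the blue plug from the rack, pressed it home, let go and backed away.

**Plug seated:** it reached a hard stop, with the push rising to 53 N over the last 0.3 mm. By the arm's reading its underside was about 36 mm below the mouth, at the deep end of the 33 to 36 mm range.

**Sleeve up:** the last wrist picture fits a sleeve top 8 mm above the rim, based on its width compared with earlier pictures of it up and down. A plain overlay at the nominal 58 mm diameter looked a little too wide in that picture. It was equally too wide in the earlier ones (about 6%), so I take that as the rim being narrower than nominal.

**Everything else:** in the last scene view, the red and green plugs are still in the rack. The bigger loose blue plug and the red outlet are untouched. The gripper is open and clear of everything.

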